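# Lock the shutter winder with its cross pin

### The arm

A 6-joint arm with a two-finger parallel gripper is mounted at the origin on the work surface. World frame = base frame: x ahead of the robot, y to its left, z up, the work surface at z = 0. Lengths are in mm, angles in rad, forces in N, time in s.
With the tool pointing down it reaches from about 325 to 775 mm from the base axis. Payload 5.5 kg.
Tool frame: the origin (TCP) lies midway between the tips of the shut fingers; the grasp point (between the pads) lies 19 mm behind it; y points along the fingers, x is the direction in which the jaws open and shut, and the axes are right-handed (so a half turn about y gives the same grasp; the last joint's range is limited). The gripper opens to 85 mm and grips with 20 to 120 N. Pads are 22 mm wide; open, the fingers measure 114 mm over their backs; the gripper's body (76 mm by 85 mm) begins 54 mm behind the grasp point. The pads swing forward as they close: fully open they stand 13 mm farther back than shut.
Start: joints at [-1.18, 0.091, 1.231, -0, 1.82, -0.057], TCP at [259.792, -540.856, 231.275] pointing down, gripper open.
Joint ranges: [-2.87, 2.87], [-0.86, 2.18], [0.17, 2.46], [-1.51, 4.65], [0.06, 2.69], [-2.65, 2.65]. Speed limits (rad/s): [2.57, 2.57, 3.01, 3.14, 3.14, 3.14].

### API

Orientations are given as [roll, pitch, yaw] about the fixed x, y, z axes, in that order (R = Rz(yaw) Ry(pitch) Rx(roll)).
In Python, from rig import telemetry, cams, ticket gives the robot as it stands.
- The arm moves only by the tool move_arm, never from a script. Its argument "plan" is a list of rows, each an object with "dp": the shift along the tool's x, y, z in m, a list of three; "roll": the turn about the tool's y in rad. In form: [{"dp": [dx, dy, dz], "roll": roll}, ...]. A call has 1 to 8 rows; each row is the pose to reach, as a shift and turn from the pose commanded when the call began, along the tool's axes at that moment; what a row does not reach only later rows make up. A row lasts 1/12 s, in which the tool goes at most 41.7 mm and 7.16 degrees, less where a joint would pass 70% of its speed; a pose out of reach is approached as far as the arm can. A call with a gripper value outside its range is refused whole. "grip" is the opening, from -1 (shut) to 1 (fully open), set as the call begins (left out, the last holds). The fingers move at their own pace and stop on an object; the grip force is fixed at half the most. Time passes only in rows, so rows that repeat a pose let the fingers close. It gives the time, the measured TCP pose, the force and the opening at its end, in the units of the state.
- telemetry.observe(): the state, without advancing time (a new reading comes with each control period).
- cams.camera(name): name is "side" or "top" or "wrist"; returns a dict with "frame" (384x512x3 uint8, red, green, blue), "depth" (384x512 float32, mm along the optical axis (not along the pixel's ray), 0 where there is no reading), "vertical_fov" (degrees; the focal length in pixels is half the picture's height over the tangent of half this angle, whatever the lens; pixels are square), "cx", "cy" (the principal point, pixels), "R" (3x3) and "t" (3): a world point X has camera coordinates R X + t. Camera axes: x right, y down, z forward; pixel columns grow to the right and rows downward; lengths in mm; the calibration is good to about 2 mm. The wrist camera is an equidistant fisheye: a pixel r from the principal point sees the ray r / f radians off the axis. A picture is of the moment at which its call begins.
- ticket.job_done(): hands the job in, once; it reports no verdict.
The state is a dict: "t": time; "joint_pos": joint angles; "qd": joint speeds; "joint_torque": joint torques, N m; "position": TCP position; "orientation": TCP orientation; "force": force on the tool from outside, world axes, zero at the start; "torque": the same for the moment, N m; "width": finger opening in mm.
Only numpy, scipy, OpenCV 4.12 (cv2) and the standard library are available. Lean on these libraries where they do the work, as an engineer would, in place of code of your own. Each camera call takes 0.05 s, during which the arm holds its last target. There are 200 camera calls.

### The job

Lock the roller shutter's winder: take the orange-headed steel pin from its wooden block on the turntable tray and stand it in the hole on top of the winder, where it rests on the shaft inside. Then gently turn the red handwheel, its top going away from the robot, until you feel the pin drop into the hidden cross-hole and stop turning at once, then press the pin fully home so that its head sits on the winder, without forcing pin or wheel. Let go, and leave the vase, key, bottle opener and cup where they are.

Things in the scene. Friction and masses are not known exactly. Their poses are not given: they have to be found in the camera images.
- pin: Loose locking pin, 60 g, round about its own z axis, which points from tip to head. Origin at the lowest point of the half-ball steel tip. Stem 10 mm in diameter, 59 mm long; on top an orange head, 20 mm in diameter, 13 mm high. It starts upright and loose in the wooden block, tip 30 mm deep, head's underside 29 mm above the block.
- pin_collar (a point): Middle of the underside of the pin's head, 59 mm above the tip.
- block_hole (a point): Middle of the mouth of the 13 mm hole in the light wooden block (50 x 50 mm, 36 mm high) fixed on the tray, where the pin stands at the start. The mouth lies 58 mm above the console.
- tray: Round wooden turntable tray, 240 mm across, its top 22 mm above the console; it is blocked and does not turn or move. Origin under its centre.
- winder: Shutter winder, screwed to the console. Origin in the middle of its underside; z up, x points away from the robot (yawed up to 0.35 rad), y along the wheel shaft. Base plate 120 (x) x 110 (y) x 12 mm high. Dark housing 52 (x) x 48 (y) mm, with an aluminium top face at 114 mm.
- shaft (a point): Middle of the level steel shaft inside the housing, 28 mm in diameter, along the winder's y, 34 mm below the guide hole's mouth. One cross-hole, 13 mm wide, runs straight through it here, angle unseen. It starts 0.45 to 1.45 rad short of upright, counted with the wheel's top turning to the winder's +x. The dropped pin blocks the shaft within about 0.15 rad.
- wheel_top (a point): Topmost point of the handwheel's rim, 70 mm above its centre. The wheel turns stiffly (0.08 N m), stays where it is left, and may be turned in several strokes; a pinch of 10 N is enough. Once the pin has dropped, force at the rim loads the pin several times over: over 80 N of contact force between pin and winder counts as damage.
- guide_mouth (a point): Middle of the mouth of the 12 mm vertical guide hole in the winder's top face; 20 mm deep. Below it the tip rests on the shaft (tip 20 mm below the mouth). With the cross-hole in line the pin drops by itself, tip to about 52 mm below the mouth, onto a spring clip; then it takes about 7 to 13 N to push it 7 mm further, until the head's underside meets the top face.
- wheel_centre (a point): Centre of the handwheel on the shaft's axis, 90 mm to the winder's -y side, 80 mm above its underside. A smooth upright disc, 140 mm in diameter, 18 mm thick along the winder's y; red rim, dark middle, no marks. It turns about the winder's y. Its rim can be pinched across the two flat faces from above; 57 mm are free between it and the housing.
- vase: Green glass bud vase, 150 mm high, 72 mm across, standing empty on the console. Origin under its middle. Leave alone.
- key: White plastic mailbox key, 60 x 24 x 5 mm, lying on the tray. Leave alone.
- opener: Flat steel bottle opener, 122 x 34 x 6 mm, lying on the console. Leave alone.
- cup: Orange silicone cup, 64 mm across the rim, 70 mm high, standing on the tray. Origin under its middle. Leave alone.
There are look-alikes about, which are no part of the job. What is shaped like the pin but turquoise is not meant.

How it is judged (in metres and radians):
On the way, in this order (a step that is already met when the one before it is completed fails the run):
1. the pin stands in the winder's guide hole, on the shaft (tip 10 to 28 mm below the mouth) (z of pin in the frame of guide_mouth between -0.028 and -0.01 m and horizontal distance between pin and guide_mouth below 0.006 m), for 0.2 s.
2. the pin has dropped into the cross-hole (tip over 40 mm below the mouth) (z of pin in the frame of guide_mouth below -0.04 m and horizontal distance between pin and guide_mouth below 0.006 m), for 0.1 s.
At the end, for the whole second after the job is handed in: The pin is fully home: the underside of its head within 3 mm of the winder's top face and within 5 mm of the guide hole's centre, upright within 0.15 rad, at rest and let go (z of pin_collar in the frame of guide_mouth below 0.003 m and horizontal distance between pin_collar and guide_mouth below 0.005 m and angle between pin's own z axis and vertical below 0.15 rad and linear speed of pin below 0.02 m/s and contact force between the fingers and pin below 0.1 N and contact force between the arm and winder below 0.1 N); the robot touches nothing.
It fails at once if the pin is forced: over 80 N of contact force between pin and winder (contact force between pin and winder above 80 N).
It fails at once if the vase is shifted over 30 mm or tipped (distance of vase from where it was at the start of the episode above 0.03 m or angle between vase's own z axis and vertical above 0.3 rad).
It fails at once if the key, the opener or the cup is shifted over 30 mm or the cup tipped (distance of any of key, opener, cup from where it was at the start of the episode above 0.03 m or angle between cup's own z axis and vertical above 0.3 rad).
It also fails if it takes over 61 s, if anything falls off the work surface, if the arm or the gripper's body presses on something with over 40 N, if the wrist force passes 120 N, or if a joint passes its speed limit or range.

## Working session

There is one attempt and no reset: what is moved stays moved. The work goes in short steps, Python scripts to look and compute and a tool call to move; the robot and the scene stay as the last step left them, time stands still between calls to the robot, and variables do not carry over. Pictures are saved under pics/ and viewed, about 8 in all and at most 12, crops included, and the job is handed in when it is done.

Besides the shell and the picture viewer there is one more tool, called after "Call:" by a JSON object that holds its "name" and its "arguments", one argument or row to a line. move_arm: Moves the arm, as the interface text tells. Its arguments: {"type":"object","properties":{"plan":{"type":"array"},"grip":{"type":"number"}},"required":["plan"]}

```bash
ls; mkdir -p pics
cat > h.py <<'E'
import numpy as np, cv2, pickle
from rig import telemetry, cams, ticket
def snap(n):
    c=cams.camera(n); pickle.dump(c,open(f'{n}.pkl','wb')); return c
def load(n): return pickle.load(open(f'{n}.pkl','rb'))
def foc(c): return c['frame'].shape[0]/2/np.tan(np.radians(c['vertical_fov'])/2)
def ray(c,u,v,name):
    f=foc(c);x=(u-c['cx']);y=(v-c['cy'])
    if name=='wrist':
        r=np.hypot(x,y);th=r/f;d=np.array([x/r*np.sin(th),y/r*np.sin(th),np.cos(th)])
    else: d=np.array([x/f,y/f,1.])
    R=np.array(c['R']);t=np.array(c['t']); return -R.T@t, R.T@d
def atz(c,u,v,name,z):
    o,d=ray(c,u,v,name); return o+d*(z-o[2])/d[2]
def atd(c,u,v,name):
    o,d=ray(c,u,v,name);R=np.array(c['R']); z=float(c['depth'][int(round(v)),int(round(u))]); return o+d*z/(R@d)[2]
def proj(c,X,name):
    p=np.array(c['R'])@X+np.array(c['t']); f=foc(c)
    if name=='wrist':
        r=np.hypot(p[0],p[1]);th=np.arctan2(r,p[2]);return c['cx']+f*th*p[0]/r,c['cy']+f*th*p[1]/r
    return c['cx']+f*p[0]/p[2],c['cy']+f*p[1]/p[2]
E
python3 - <<'E'
from h import *
s=telemetry.observe();print({k:np.round(v,3).tolist() for k,v in s.items()})
a=snap('top');b=snap('side')
for n,c in(('top',a),('side',b)):
    print(n,c['vertical_fov'],c['cx'],c['cy'],np.round(c['R'],3).tolist(),np.round(c['t'],1).tolist())
    cv2.imwrite(f'pics/{n}0.png',cv2.resize(c['frame'][...,::-1],(800,600),interpolation=cv2.INTER_CUBIC))
E
```

```text
pics
{'t': 0.0, 'joint_pos': [-1.18, 0.092, 1.232, -0.0, 1.82, -0.057], 'qd': [0.0, -0.001, 0.002, -0.0, 0.0, 0.001], 'joint_torque': [0.0, -45.873, -41.802, 0.0, 0.012, -0.0], 'position': [259.69, -540.579, 230.136], 'orientation': [-1.571, 0.002, -1.123], 'force': [0.42, 0.966, 0.206], 'torque': [-0.016, 0.013, 0.059], 'width': 85.467}
top 44.669673680279324 252.96024783001266 199.66614327812889 [[-0.012, -1.0, -0.017], [-0.996, 0.013, -0.089], [0.089, 0.016, -0.996]] [33.6, 557.0, 1061.9]
side 48.38604667894972 251.64016461865972 195.91751078896758 [[-0.706, -0.709, -0.004], [-0.368, 0.371, -0.853], [0.606, -0.6, -0.522]] [371.7, 300.6, 674.5]
```

View pics/top0.png

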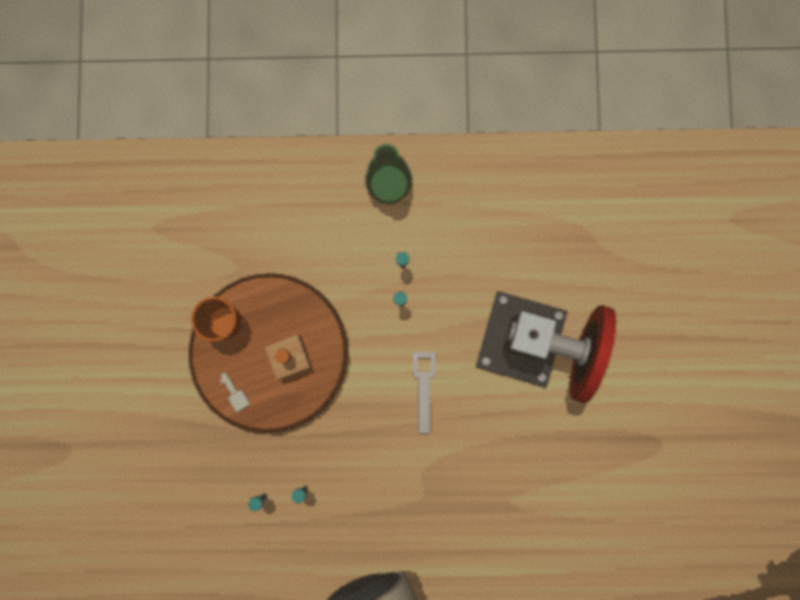

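View pics/side0.png

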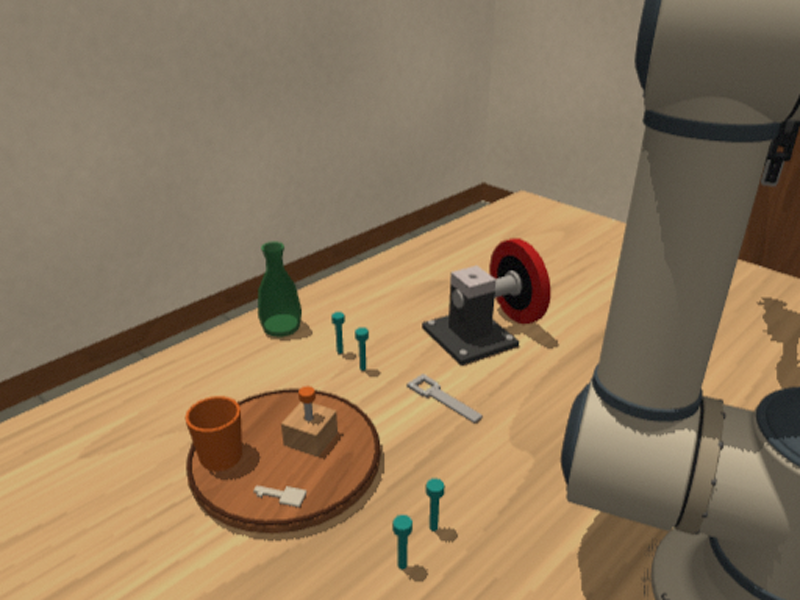

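The only orange-headed pin is on the block, at top (283,355) and side (307,395). The four turquoise look-alikes are at top (402,259), (400,298), (256,503) and (299,495), and they don't match. The winder hole is at top (533,335), with the wheel on its right. I'll confirm both in one enlarged crop.

Run:
```python
from h import *
c=load('top');s=load('side')
def crop(c,u,v,h=30,k=400): 
    return cv2.resize(c['frame'][v-h:v+h,u-h:u+h,::-1],(k,k),interpolation=cv2.INTER_CUBIC)
cv2.imwrite('pics/crop1.png',np.hstack([crop(c,181,227),crop(c,355,222,45)]))
# pin head by colour in block region
f=c['frame'].astype(int)
hsv=cv2.cvtColor(c['frame'],cv2.COLOR_RGB2HSV)
for n,C,box in(('top',c,(165,212,200,245)),('side',s,(180,240,215,262))):
    hs=cv2.cvtColor(C['frame'],cv2.COLOR_RGB2HSV); x0,y0,x1,y1=box
    m=(hs[...,0]<12)&(hs[...,1]>200)&(hs[...,2]>110); z=np.zeros_like(m);z[y0:y1,x0:x1]=1;m&=z
    v,u=np.nonzero(m);print(n,len(u),u.mean(),v.mean(),u.min(),u.max(),v.min(),v.max(), atz(C,u.mean(),v.mean(),n,97 if n=='top' else 93.5))
for n,C,u,v in(('top',c,533/1.5625,335/1.5625),('side',s,473.5/1.5625,276/1.5625)): print('mouth',n,atz(C,u,v,n,114))
# top face plane via depth
P=[]
for v in range(180,275):
    for u in range(295,400):
        P.append(atd(c,u,v,'top'))
P=np.array(P); m=(abs(P[:,2]-114)<6); 
red=hsv[180:275,295:400].reshape(-1,3); isred=((red[:,0]<6)|(red[:,0]>174))&(red[:,1]>150)
q=P[m&~isred];print('face',len(q),q.mean(0),cv2.minAreaRect(q[:,:2].astype(np.float32)))
w=P[isred&(P[:,2]>100)];print('wheel',len(w),w.mean(0),w.min(0),w.max(0),cv2.minAreaRect(w[:,:2].astype(np.float32)))
b=P[abs(P[:,2]-12)<4];print('base',len(b),cv2.minAreaRect(b[:,:2].astype(np.float32)))
```

```text
<stdin>:12: RuntimeWarning: Mean of empty slice.
  ret = ret.dtype.type(ret / rcount)
Traceback (most recent call last):
ValueError: zero-size array to reduction operation minimum which has no identity
```

View pics/crop1.png

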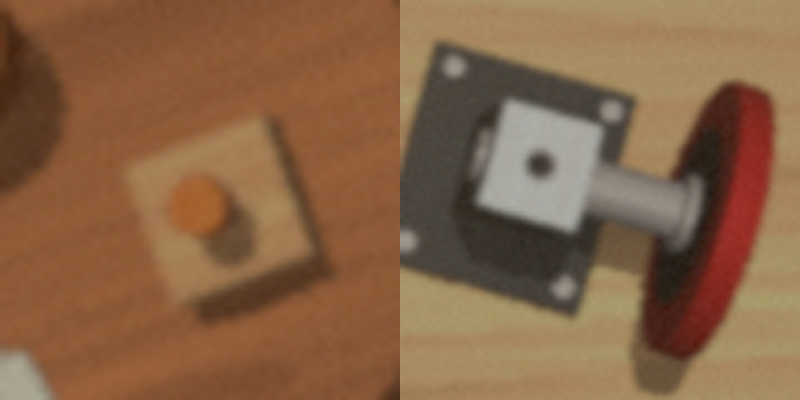

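Left crop: an orange head on the wooden block at crop (200,205), which is the pin. Right crop: guide hole at (541,165), with the wheel to its right.

Run:
```python
from h import *
c=load('top');s=load('side')
print('pin top',atz(c,180.6,227.3,'top',100),'side',atz(s,307/1.5625-.3,391/1.5625-.3,'side',100))
print('mouth top',atz(c,341.3,213.7,'top',114),'side',atz(s,473.5/1.5625-.3,276/1.5625-.3,'side',114))
hsv=cv2.cvtColor(c['frame'],cv2.COLOR_RGB2HSV)
P=np.array([atd(c,u,v,'top') for v in range(180,275) for u in range(295,400)])
red=hsv[180:275,295:400].reshape(-1,3); isred=((red[:,0]<6)|(red[:,0]>174))&(red[:,1]>150)
q=P[(abs(P[:,2]-114)<6)&~isred&(P[:,1]>-140)];print('face',len(q),q.mean(0) if len(q) else 0)
print('rect',cv2.minAreaRect(q[:,:2].astype(np.float32)))
w=P[isred];print('wheel',len(w),w.mean(0),w.min(0),w.max(0))
d=np.linalg.svd(w[:,:2]-w[:,:2].mean(0))[2];print(np.arctan2(*d[0][::-1]))
b=P[abs(P[:,2]-12)<4];print('base',len(b),cv2.minAreaRect(b[:,:2].astype(np.float32)))
# face edges from picture (right crop): corners
for x,y in((508,97),(604,127),(573,233),(477,203)): print(atz(c,(x-400)/4.444+310-.4,y/4.444+177-.4,'top',114).round(1))
for x,y in((740,82),(675,358)): print('rim ends',atz(c,(x-400)/4.444+310-.4,y/4.444+177-.4,'top',80).round(1))
```

```text
pin top [492.83114398 182.44613428 100.        ] side [491.39037978 183.06807349 100.        ]
mouth top [ 517.08511934 -161.83775877  114.        ] side [ 516.12190294 -163.00030353  114.        ]
face 41 [ 507.79307911 -136.49195185  113.24134638]
rect ((511.5073547363281, -135.96353149414062), (8.628920555114746, 27.520977020263672), 87.89300537109375)
wheel 546 [ 485.98285476 -242.8032145   137.91673748] [ 426.67119028 -268.6796513    79.18595428] [ 552.39044707    9.4386028  1107.50481069]
2.807650897125394
base 1455 ((513.6075439453125, -173.07208251953125), (136.47213745117188, 119.88031768798828), 73.17108917236328)
[ 549.8 -147.1  114. ]
[ 534.8 -192.4  114. ]
[ 484.4 -176.2  114. ]
[ 499.3 -131.   114. ]
rim ends [ 558.8 -267.1   80. ]
rim ends [ 423.6 -230.4   80. ]
```

Call:
{"name": "move_arm", "arguments": {
  "plan": [
    {"dp": [-0.22,0,0.209],"roll": 0},
    {"dp": [-0.22,0,0.209],"roll": 0},
    {"dp": [-0.22,0,0.209],"roll": 0},
    {"dp": [-0.22,0,0.209],"roll": 0},
    {"dp": [-0.22,0,0.209],"roll": 0},
    {"dp": [-0.22,0,0.209],"roll": 0},
    {"dp": [-0.22,0,0.209],"roll": 0},
    {"dp": [-0.22,0,0.209],"roll": 0.0}
  ],
  "grip": 0.2
}}

```text
t: 0.77
position: [353.9, -247.7, 231.5]
orientation: [-1.569, 0.001, -1.119]
force: [-0.6, -0.4, -0.6]
width: 51.4
```

Call:
{"name": "move_arm", "arguments": {
  "plan": [
    {"dp": [-0.22,0,0.209],"roll": 0.75},
    {"dp": [-0.22,0,0.209],"roll": 0.75},
    {"dp": [-0.22,0,0.209],"roll": 0.75},
    {"dp": [-0.22,0,0.209],"roll": 0.75},
    {"dp": [-0.22,0,0.209],"roll": 0.75},
    {"dp": [-0.22,0,0.209],"roll": 0.75},
    {"dp": [-0.22,0,0.209],"roll": 0.75},
    {"dp": [-0.22,0,0.209],"roll": 0.75}
  ]
}}

```text
t: 1.43
position: [439.6, 17.0, 231.1]
orientation: [-1.571, -0.001, -1.879]
force: [0.9, -0.5, -0.1]
width: 51.3
```

```bash
cat >> h.py <<'E'
def togo(X, yaw=None):
    "tool-frame shift (mm) and roll to bring the TCP to world X"
    from scipy.spatial.transform import Rotation as Ro
    s=telemetry.observe(); o=np.array(s['orientation']); R=Ro.from_euler('xyz',o).as_matrix()
    d=R.T@(np.array(X,float)-np.array(s['position']))
    return d.round(1), None if yaw is None else round(float((o[2]-yaw+np.pi)%(2*np.pi)-np.pi),3)
E
python3 - <<'E'
from h import *
s=telemetry.observe();print(s['t'],s['position'],s['orientation'],s['joint_pos'],togo([492,182.7,150],-1.87))
E
```

```text
1.4333 [439.64104089  16.95927384 231.05650121] [-1.57069146e+00 -6.25385094e-04 -1.87947828e+00] [-3.83094753e-02 -3.40961575e-01  1.62787558e+00 -6.56983698e-04
  1.85474456e+00  1.84098474e+00] (array([-173.9,   80.9,   -0.5]), -0.009)
```

Call:
{"name": "move_arm", "arguments": {
  "plan": [
    {"dp": [-0.153,0.08,0],"roll": 0},
    {"dp": [-0.153,0.08,0],"roll": 0},
    {"dp": [-0.153,0.08,0],"roll": 0},
    {"dp": [-0.153,0.08,0],"roll": 0},
    {"dp": [-0.153,0.08,0],"roll": 0},
    {"dp": [-0.153,0.08,0],"roll": 0},
    {"dp": [-0.153,0.08,0],"roll": 0},
    {"dp": [-0.153,0.08,0],"roll": 0}
  ]
}}

```text
t: 2.1
position: [485.5, 161.0, 152.3]
orientation: [-1.569, 0.0, -1.874]
force: [0.9, -0.5, -0.7]
width: 51.2
```

Run:
```python
from h import *
c=snap('wrist');s=telemetry.observe()
print(s['position'],s['orientation'],c['vertical_fov'],c['cx'],c['cy'],np.round(c['R'],3).tolist(),np.round(-np.array(c['R']).T@c['t'],1))
print('pin est px',proj(c,np.array([492,182.7,100]),'wrist'),togo([492,182.7,75]))
cv2.imwrite('pics/w1.png',cv2.resize(c['frame'][...,::-1],(800,600),interpolation=cv2.INTER_CUBIC))
```

```text
[485.65155505 160.80702938 152.68052614] [-1.56888073e+00  7.22725832e-04 -1.87456482e+00] 65.70646984690485 258.18965156591395 188.55948402689822 [[-0.298, -0.954, 0.001], [-0.906, 0.283, 0.315], [-0.301, 0.093, -0.949]] [560.9 136.2 295.7]
pin est px (np.float64(224.45082454304708), np.float64(208.13773350640656)) (array([-22.7,  77.7,  -0.6]), None)
```

View pics/w1.png

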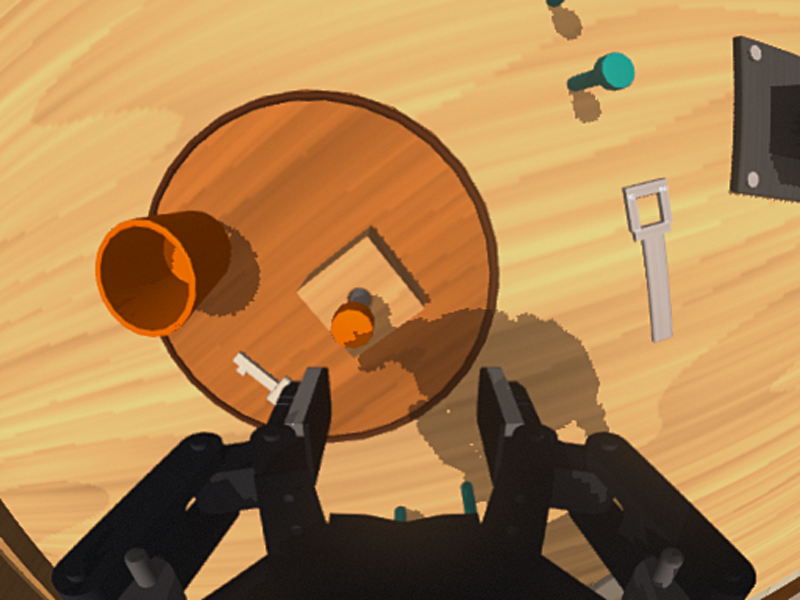

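The wrist view shows the orange head at (350,323), against a prediction of (351,325). The path down is clear and the cup and key are well away.

Call:
{"name": "move_arm", "arguments": {
  "plan": [
    {"dp": [-0.023,0.01,-0.001],"roll": 0},
    {"dp": [-0.023,0.01,-0.001],"roll": 0},
    {"dp": [-0.023,0.045,-0.001],"roll": 0},
    {"dp": [-0.023,0.077,-0.001],"roll": 0},
    {"dp": [-0.023,0.077,-0.001],"roll": 0},
    {"dp": [-0.023,0.077,-0.001],"roll": 0}
  ]
}}

```text
t: 2.65
position: [490.2, 182.8, 73.6]
orientation: [-1.573, -0.002, -1.874]
force: [0.2, -0.5, 0.8]
width: 51.3
```

Call:
{"name": "move_arm", "arguments": {
  "plan": [
    {"dp": [0,0,0],"roll": 0},
    {"dp": [0,0,0],"roll": 0},
    {"dp": [0,0,0],"roll": 0},
    {"dp": [0,0,0],"roll": 0},
    {"dp": [0,0,0],"roll": 0},
    {"dp": [0,0,0],"roll": 0}
  ],
  "grip": -1
}}

```text
t: 3.15
position: [492.6, 184.4, 77.2]
orientation: [-1.567, 0.002, -1.873]
force: [0.6, -1.0, 6.7]
width: 17.7
```

Call:
{"name": "move_arm", "arguments": {
  "plan": [
    {"dp": [0,0,0],"roll": 0},
    {"dp": [0,0,0],"roll": 0}
  ]
}}

```text
t: 3.32
position: [492.6, 184.4, 77.1]
orientation: [-1.567, 0.002, -1.873]
force: [-0.4, -0.5, 6.5]
width: 17.6
```

Run:
```python
from h import *
c=snap('wrist');b=snap('side');s=telemetry.observe()
print(s['position'],s['width'],s['force'])
o=lambda im,u,v,h:cv2.resize(im[v-h:v+h,u-h:u+h,::-1],(400,400),interpolation=cv2.INTER_CUBIC)
cv2.imwrite('pics/g1.png',np.hstack([o(c['frame'],258,220,60),o(b['frame'],196,255,40)]))
```

```text
[492.56291441 184.44649891  77.14037924] 17.666053894086104 [-0.50013496 -1.698424    7.20338883]
```

View pics/g1.png

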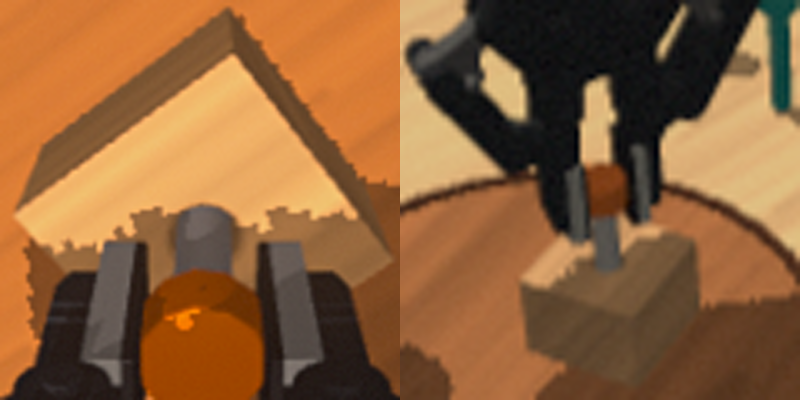

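Call:
{"name": "move_arm", "arguments": {
  "plan": [
    {"dp": [0,-0.04,0],"roll": 0},
    {"dp": [0,-0.08,0],"roll": 0},
    {"dp": [0.02,-0.12,0.008],"roll": 0},
    {"dp": [0.06,-0.123,0.023],"roll": 0},
    {"dp": [0.1,-0.123,0.039],"roll": 0},
    {"dp": [0.14,-0.123,0.055],"roll": 0},
    {"dp": [0.18,-0.123,0.07],"roll": 0},
    {"dp": [0.2,-0.123,0.078],"roll": 0}
  ]
}}

```text
t: 4.08
position: [505.9, -33.1, 198.1]
orientation: [-1.569, -0.001, -1.874]
force: [-0.0, -0.1, -0.8]
width: 17.6
```

Run:
```python
from h import *
s=telemetry.observe();print(s['position'],s['orientation'],s['force'],s['width'],togo([516.6,-162.4,200],-1.87))
```

```text
[505.92123789 -33.08602849 198.14824265] [-1.56923494e+00 -8.18242477e-04 -1.87437720e+00] [-0.03826592 -0.10205768 -0.8467842 ] 17.612478176977426 (array([120.2,  -1.7,  48.9]), -0.004)
```

Call:
{"name": "move_arm", "arguments": {
  "plan": [
    {"dp": [0.04,0,0.016],"roll": 0},
    {"dp": [0.08,0,0.032],"roll": 0},
    {"dp": [0.12,0.008,0.049],"roll": 0},
    {"dp": [0.12,0.008,0.049],"roll": 0},
    {"dp": [0.12,0.008,0.049],"roll": 0},
    {"dp": [0.12,0.008,0.049],"roll": 0},
    {"dp": [0.12,0.008,0.049],"roll": 0}
  ]
}}

```text
t: 4.67
position: [517.3, -157.9, 189.8]
orientation: [-1.57, 0.001, -1.872]
force: [-0.3, 0.5, -0.5]
width: 17.4
```

Run:
```python
from h import *
c=snap('wrist');b=snap('side');s=telemetry.observe()
print(s['position'],s['orientation'],s['force'])
cv2.imwrite('pics/p1.png',np.hstack([cv2.resize(c['frame'][140:240,208:308,::-1],(400,400),interpolation=cv2.INTER_CUBIC),cv2.resize(b['frame'][120:200,263:343,::-1],(400,400),interpolation=cv2.INTER_CUBIC)]))
print('mouth px',proj(c,np.array([516.6,-162.4,114]),'wrist'),proj(b,np.array([516.6,-162.4,114]),'side'))
```

```text
[ 517.43270033 -157.59547313  189.93885355] [-1.56987882e+00  2.79216385e-04 -1.87077945e+00] [-0.07584706  0.27360115 -0.98174562]
mouth px (np.float64(262.24573322064816), np.float64(195.71799843017448)) (np.float64(302.4256273004879), np.float64(176.35812083144629))
```

View pics/p1.png

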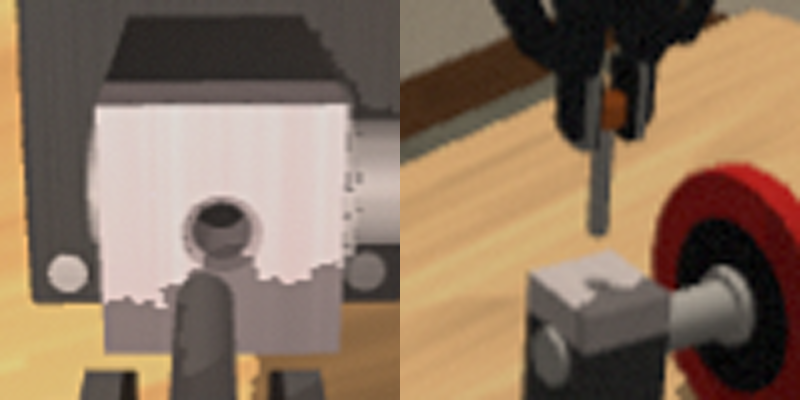

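Run:
```python
from h import *
c=load('wrist');b=load('side')
for z in(141,146): print('tip ball ctr wrist',atz(c,208+204/4-.4,140+303/4-.4,'wrist',z))
print('ball ctr side',atz(b,263+598/5-.4,120+226/5-.4,'side',146))
print('mouth wrist',atz(c,208+221/4-.4,140+228/4-.4,'wrist',114),'side',atz(b,263+598/5-.4,120+285/5-.4,'side',114))
# face centre in wrist: corners
for x,y in((97,104),(349,104),(342,352),(105,352)): print(atz(c,208+x/4-.4,140+y/4-.4,'wrist',114).round(1))
print(togo([516,-162.6,190]))
```

```text
tip ball ctr wrist [ 512.69548134 -158.14933728  141.        ]
tip ball ctr wrist [ 514.78102551 -158.78484054  146.        ]
ball ctr side [ 383.55917081 -291.72365599  146.        ]
mouth wrist [ 515.75651674 -162.63808386  114.        ] side [ 380.32249375 -295.72955702  114.        ]
[ 546.7 -147.4  114. ]
[ 532.5 -193.3  114. ]
[ 482.4 -178.5  114. ]
[ 496.9 -132.1  114. ]
(array([ 5.2, -0.1,  0.1]), None)
```

Call:
{"name": "move_arm", "arguments": {
  "plan": [
    {"dp": [0.003,0,0.001],"roll": 0},
    {"dp": [0.003,0.012,0.001],"roll": 0},
    {"dp": [0.003,0.022,0.001],"roll": 0},
    {"dp": [0.003,0.022,0.001],"roll": 0},
    {"dp": [0.003,0.022,0.001],"roll": 0}
  ]
}}

```text
t: 5.18
position: [516.5, -161.8, 165.4]
orientation: [-1.574, 0.0, -1.873]
force: [-0.2, -0.1, -1.2]
width: 17.5
```

Run:
```python
from h import *
c=snap('wrist');b=snap('side');s=telemetry.observe()
print(s['position'],s['orientation'],s['force'])
cv2.imwrite('pics/p2.png',np.hstack([cv2.resize(c['frame'][160:220,228:288,::-1],(400,400),interpolation=cv2.INTER_CUBIC),cv2.resize(b['frame'][140:190,278:328,::-1],(400,400),interpolation=cv2.INTER_CUBIC)]))
```

```text
[ 517.09580578 -162.1639291   167.07893837] [-1.57128189e+00  5.61425886e-05 -1.87293618e+00] [ 1.06214298 -0.27220929 -0.28378715]
```

View pics/p2.png

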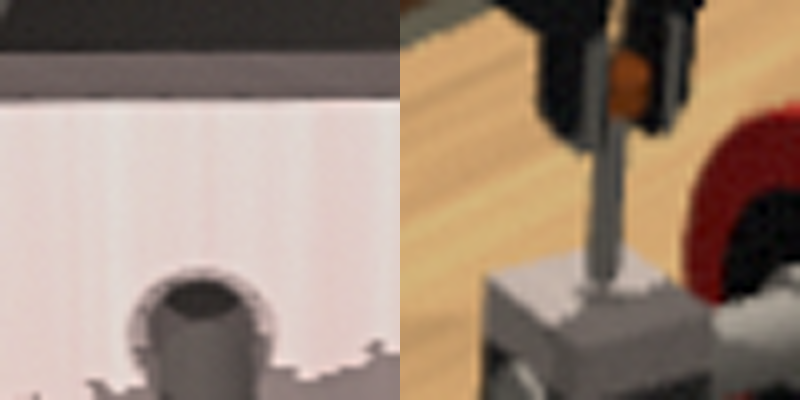

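The pin's centre and the hole's centre agree in the wrist view (column 203 for both) and in the side view (column 603), so I'm lowering.

Call:
{"name": "move_arm", "arguments": {
  "plan": [
    {"dp": [0,0.005,-0.0005],"roll": 0},
    {"dp": [0,0.01,-0.0005],"roll": 0},
    {"dp": [0,0.014,-0.0005],"roll": 0},
    {"dp": [0,0.014,-0.0005],"roll": 0},
    {"dp": [0,0.014,-0.0005],"roll": 0}
  ]
}}

```text
t: 5.7
position: [516.5, -162.1, 152.8]
orientation: [-1.572, 0.0, -1.873]
force: [0.3, -0.6, -0.7]
width: 17.7
```

Call:
{"name": "move_arm", "arguments": {
  "plan": [
    {"dp": [0,0.003,0],"roll": 0},
    {"dp": [0,0.006,0],"roll": 0},
    {"dp": [0,0.008,0],"roll": 0},
    {"dp": [0,0.008,0],"roll": 0}
  ]
}}

```text
t: 6.03
position: [516.4, -162.0, 144.6]
orientation: [-1.572, 0.0, -1.873]
force: [0.9, -0.6, -0.7]
width: 17.5
```

Run:
```python
from h import *
c=snap('wrist');b=snap('side');s=telemetry.observe()
print(s['t'],s['position'],s['orientation'],s['force'])
cv2.imwrite('pics/p3.png',np.hstack([cv2.resize(c['frame'][160:260,208:308,::-1],(400,400),interpolation=cv2.INTER_CUBIC),cv2.resize(b['frame'][140:190,278:328,::-1],(400,400),interpolation=cv2.INTER_CUBIC)]))
```

```text
6.1333 [ 516.67285651 -162.11738971  145.16438263] [-1.57102224e+00  9.05576523e-06 -1.87299241e+00] [ 0.32782426 -0.48181295 -0.95537614]
```

View pics/p3.png

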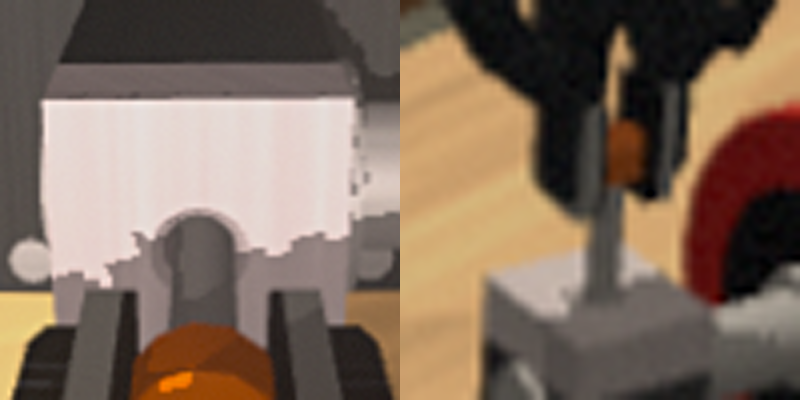

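The pin is inside the hole in both views, with the stem centred in the ring at (205,250). I'm feeling for the shaft.

Call:
{"name": "move_arm", "arguments": {
  "plan": [
    {"dp": [0,0.002,0],"roll": 0},
    {"dp": [0,0.003,0],"roll": 0},
    {"dp": [0,0.003,0],"roll": 0}
  ]
}}

```text
t: 6.38
position: [517.1, -162.3, 143.2]
orientation: [-1.569, -0.0, -1.873]
force: [-0.4, -0.6, 3.0]
width: 17.7
```

Call:
{"name": "move_arm", "arguments": {
  "plan": [
    {"dp": [0,0,0],"roll": 0},
    {"dp": [0,0,0],"roll": 0},
    {"dp": [0,0,0],"roll": 0},
    {"dp": [0,0,0],"roll": 0},
    {"dp": [0,-0.02,0],"roll": 0},
    {"dp": [0,-0.045,0],"roll": 0},
    {"dp": [0,-0.045,0],"roll": 0}
  ],
  "grip": 0
}}

```text
t: 6.97
position: [518.1, -162.7, 192.4]
orientation: [-1.564, -0.0, -1.873]
force: [1.0, 1.0, 1.2]
width: 42.7
```

Run:
```python
from h import *
b=snap('side');s=telemetry.observe()
print(s['t'],s['position'],s['force'],s['width'])
y=-.302;C=np.array([490.4,-248.1,80]);ex=np.array([np.cos(y),np.sin(y),0])
print('start',togo(C+62*np.sin(-.5)*ex+[0,0,62*np.cos(.5)-19],-1.873))
cv2.imwrite('pics/p4.png',cv2.resize(b['frame'][115:215,263:363,::-1],(500,500),interpolation=cv2.INTER_CUBIC))
```

```text
7.0167 [ 517.87648332 -162.58276679  190.42980686] [ 0.8560422   1.04667134 -0.17959886] 42.79478860806813
start (array([ 89.8,  74.9, -30.9]), 0.0)
```

View pics/p4.png

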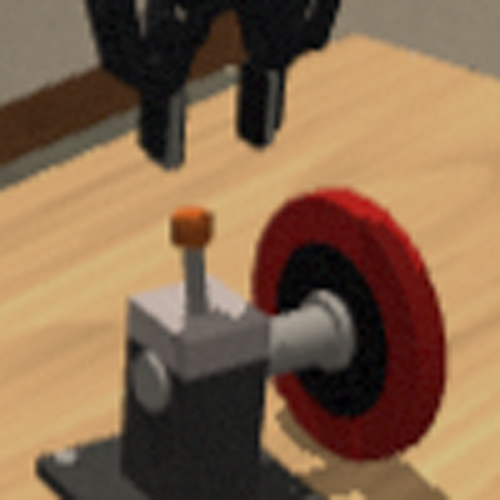

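The pin stands upright in the guide hole, with its head at side (302,160). Next is the wheel. From here I'll track the drop numerically by the head's row in the side camera.

Call:
{"name": "move_arm", "arguments": {
  "plan": [
    {"dp": [0.04,0,-0.014],"roll": 0},
    {"dp": [0.08,0,-0.028],"roll": 0},
    {"dp": [0.09,0.01,-0.031],"roll": 0},
    {"dp": [0.09,0.03,-0.031],"roll": 0},
    {"dp": [0.09,0.06,-0.031],"roll": 0},
    {"dp": [0.09,0.075,-0.031],"roll": 0},
    {"dp": [0.09,0.075,-0.031],"roll": 0}
  ]
}}

```text
t: 7.6
position: [457.9, -237.4, 106.3]
orientation: [-1.58, 0.002, -1.874]
force: [-0.3, 0.4, -0.8]
width: 42.8
```

```bash
cat >> h.py <<'E'
def head():
    b=snap('side'); hs=cv2.cvtColor(b['frame'],cv2.COLOR_RGB2HSV)
    m=np.zeros(hs.shape[:2],bool); m[125:195,285:315]=1
    m&=(hs[...,0]>4)&(hs[...,0]<13)&(hs[...,1]>170)&(hs[...,2]>70)
    v,u=np.nonzero(m); return (len(u),u.mean().round(2),v.mean().round(2)) if len(u) else None
def wh(phi,r=62):
    y=-.302;C=np.array([490.4,-248.1,80]);ex=np.array([np.cos(y),np.sin(y),0])
    return C+r*np.sin(phi)*ex+np.array([0,0,r*np.cos(phi)-19])
def st():
    s=telemetry.observe(); print(round(s['t'],2),np.round(s['position'],1),np.round(s['orientation'],3),'F',np.round(s['force'],1),'w',round(s['width'],1),'head',head())
E
python3 - <<'E'
from h import *
st();print(togo(wh(-.5),-1.873))
E
```

```text
7.6 [ 457.9 -237.4  106.3] [-1.58   0.002 -1.874] F [-0.3  0.4 -0.8] w 42.8 head (50, np.float64(301.16), np.float64(159.42))
(array([ 0.4, -6.3,  3.4]), -0.0)
```

Call:
{"name": "move_arm", "arguments": {
  "plan": [
    {"dp": [0,0,0],"roll": 0},
    {"dp": [0,0,0],"roll": 0},
    {"dp": [0,0,0],"roll": 0},
    {"dp": [0,0,0],"roll": 0},
    {"dp": [0,0,0],"roll": 0}
  ],
  "grip": -0.6
}}

```text
t: 8.07
position: [461.2, -238.7, 113.9]
orientation: [-1.568, -0.0, -1.872]
force: [-0.4, 3.3, 4.5]
width: 17.6
```

Run:
```python
from h import *
st();print(togo(wh(-.5),-1.873))
```

```text
8.07 [ 461.2 -238.7  113.9] [-1.568 -0.    -1.872] F [-0.4  3.3  4.5] w 17.6 head (52, np.float64(301.08), np.float64(158.25))
(array([ 0.2, -1.5,  1. ]), 0.001)
```

Call:
{"name": "move_arm", "arguments": {
  "plan": [
    {"dp": [0,-0.001,0.002],"roll": 0},
    {"dp": [0,-0.002,0.004],"roll": 0},
    {"dp": [0,-0.003,0.006],"roll": 0},
    {"dp": [0,-0.004,0.008],"roll": 0},
    {"dp": [0,-0.005,0.011],"roll": 0},
    {"dp": [0,-0.005,0.011],"roll": 0}
  ]
}}

```text
t: 8.62
position: [469.6, -241.3, 117.2]
orientation: [-1.575, 0.001, -1.873]
force: [-5.2, 5.1, 3.0]
width: 17.6
```

Run:
```python
from h import *
st();print(togo(wh(-.3),-1.873))
```

```text
8.62 [ 469.6 -241.3  117.2] [-1.575e+00  1.000e-03 -1.873e+00] F [-5.2  5.1  3. ] w 17.6 head (55, np.float64(302.62), np.float64(159.35))
(array([ 0.3, -3.1,  3.5]), 0.0)
```

Call:
{"name": "move_arm", "arguments": {
  "plan": [
    {"dp": [0,-0.0006,0.002],"roll": 0},
    {"dp": [0,-0.001,0.004],"roll": 0},
    {"dp": [0,-0.0014,0.006],"roll": 0},
    {"dp": [0,-0.0018,0.0072],"roll": 0},
    {"dp": [0,-0.0018,0.0072],"roll": 0}
  ]
}}

```text
t: 9.08
position: [476.4, -243.4, 118.8]
orientation: [-1.575, 0.001, -1.873]
force: [-5.2, 4.6, 3.3]
width: 17.7
```

Run:
```python
from h import *
st();print(togo(wh(-.18),-1.873))
```

```text
9.08 [ 476.4 -243.4  118.8] [-1.575e+00  1.000e-03 -1.873e+00] F [-5.2  4.6  3.3] w 17.7 head (57, np.float64(303.95), np.float64(159.33))
(array([ 0.4, -3.2,  3.6]), 0.0)
```

Call:
{"name": "move_arm", "arguments": {
  "plan": [
    {"dp": [0,-0.0003,0.002],"roll": 0},
    {"dp": [0,-0.0006,0.004],"roll": 0},
    {"dp": [0,-0.0008,0.006],"roll": 0},
    {"dp": [0,-0.0009,0.0074],"roll": 0},
    {"dp": [0,-0.0009,0.0074],"roll": 0}
  ]
}}

```text
t: 9.55
position: [483.7, -245.6, 119.8]
orientation: [-1.575, 0.001, -1.873]
force: [-4.1, 5.4, 4.3]
width: 17.4
```

Run:
```python
from h import *
st();print(togo(wh(-.06),-1.873))
```

```text
9.55 [ 483.7 -245.6  119.8] [-1.575e+00  1.000e-03 -1.873e+00] F [-4.1  5.4  4.3] w 17.4 head (53, np.float64(304.3), np.float64(160.45))
(array([ 0.4, -3.1,  3.4]), 0.0)
```

Call:
{"name": "move_arm", "arguments": {
  "plan": [
    {"dp": [0,0,0.002],"roll": 0},
    {"dp": [0,0,0.004],"roll": 0},
    {"dp": [0,0,0.006],"roll": 0},
    {"dp": [0,0,0.0074],"roll": 0},
    {"dp": [0,0,0.0074],"roll": 0}
  ]
}}

```text
t: 10.02
position: [490.9, -247.8, 119.9]
orientation: [-1.574, 0.001, -1.873]
force: [-3.4, 5.3, 3.0]
width: 17.7
```

Run:
```python
from h import *
st()
```

```text
10.02 [ 490.9 -247.8  119.9] [-1.574e+00  1.000e-03 -1.873e+00] F [-3.4  5.3  3. ] w 17.7 head (55, np.float64(304.87), np.float64(160.55))
```

Call:
{"name": "move_arm", "arguments": {
  "plan": [
    {"dp": [0,0.0001,0.002],"roll": 0},
    {"dp": [0,0.0003,0.004],"roll": 0},
    {"dp": [0,0.0006,0.006],"roll": 0},
    {"dp": [0,0.0009,0.0074],"roll": 0},
    {"dp": [0,0.0009,0.0074],"roll": 0}
  ]
}}

```text
t: 10.48
position: [498.2, -250.0, 119.1]
orientation: [-1.574, 0.001, -1.872]
force: [-4.1, 4.5, 3.4]
width: 17.5
```

Run:
```python
from h import *
st()
```

```text
10.48 [ 498.2 -250.   119.1] [-1.574e+00  1.000e-03 -1.872e+00] F [-4.1  4.5  3.4] w 17.5 head (53, np.float64(305.21), np.float64(160.49))
```

Call:
{"name": "move_arm", "arguments": {
  "plan": [
    {"dp": [0,0.0004,0.002],"roll": 0},
    {"dp": [0,0.0009,0.004],"roll": 0},
    {"dp": [0,0.0014,0.006],"roll": 0},
    {"dp": [0,0.0018,0.0072],"roll": 0},
    {"dp": [0,0.0018,0.0072],"roll": 0}
  ]
}}

```text
t: 10.95
position: [505.3, -252.2, 117.6]
orientation: [-1.573, 0.001, -1.872]
force: [-2.8, 5.0, 4.5]
width: 17.5
```

Run:
```python
from h import *
st()
```

```text
10.95 [ 505.3 -252.2  117.6] [-1.573e+00  1.000e-03 -1.872e+00] F [-2.8  5.   4.5] w 17.5 head (55, np.float64(303.91), np.float64(161.02))
```

Call:
{"name": "move_arm", "arguments": {
  "plan": [
    {"dp": [0,0.0006,0.002],"roll": 0},
    {"dp": [0,0.0012,0.0035],"roll": 0},
    {"dp": [0,0.0018,0.005],"roll": 0},
    {"dp": [0,0.0018,0.005],"roll": 0}
  ]
}}

```text
t: 11.33
position: [510.1, -253.6, 115.9]
orientation: [-1.573, 0.001, -1.872]
force: [-2.6, 4.8, 3.6]
width: 17.6
```

Run:
```python
from h import *
st()
```

```text
11.33 [ 510.1 -253.6  115.9] [-1.573e+00  1.000e-03 -1.872e+00] F [-2.6  4.8  3.6] w 17.6 head (51, np.float64(303.57), np.float64(170.63))
```

The head's row jumped from 161 to 171, so the pin is dropping. I'm stopping the turn, letting the wheel go and checking.

Call:
{"name": "move_arm", "arguments": {
  "plan": [
    {"dp": [0,0,-0.002],"roll": 0},
    {"dp": [0,0,-0.002],"roll": 0},
    {"dp": [0,0,-0.002],"roll": 0},
    {"dp": [0,0,-0.002],"roll": 0}
  ],
  "grip": 0
}}

```text
t: 11.72
position: [508.6, -254.2, 115.3]
orientation: [-1.571, -0.0, -1.873]
force: [-0.2, 0.8, 0.2]
width: 42.8
```

Run:
```python
from h import *
st()
b=load('side')
for z in (100+14+7+6.5,114+39+6.5): print('expected row',z,proj(b,np.array([517,-162.2,z]),'side'))
cv2.imwrite('pics/d1.png',cv2.resize(b['frame'][115:215,263:363,::-1],(500,500),interpolation=cv2.INTER_CUBIC))
```

```text
11.72 [ 508.6 -254.2  115.3] [-1.571 -0.    -1.873] F [-0.2  0.8  0.2] w 42.8 head (51, np.float64(303.57), np.float64(171.47))
expected row 127.5 (np.float64(302.5720564988766), np.float64(171.363633836309))
expected row 159.5 (np.float64(303.37081092614676), np.float64(159.31211916329562))
```

View pics/d1.png

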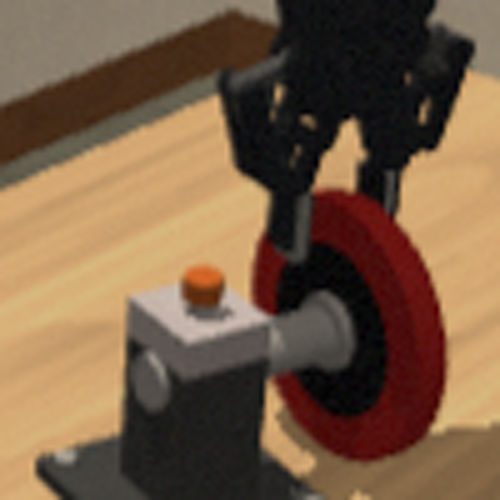

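The pin dropped to the clip: the head's row is 171.5 and the expected row is 171.4, and the head is just above the top face. Now lift off the wheel and go over the pin with the fingers shut.

Call:
{"name": "move_arm", "arguments": {
  "plan": [
    {"dp": [0,-0.03,0],"roll": 0},
    {"dp": [0,-0.06,0],"roll": 0},
    {"dp": [0,-0.075,0],"roll": 0},
    {"dp": [0,-0.075,0],"roll": 0}
  ]
}}

```text
t: 12.1
position: [510.1, -254.9, 195.7]
orientation: [-1.563, -0.002, -1.873]
force: [-0.7, 0.1, 1.3]
width: 42.4
```

Run:
```python
from h import *
st();print(togo([517,-162.2,155],-1.873))
```

```text
12.1 [ 510.1 -254.9  195.7] [-1.563 -0.002 -1.873] F [-0.7  0.1  1.3] w 42.4 head (50, np.float64(303.72), np.float64(171.62))
(array([-90.4,  37.8, -20.6]), -0.0)
```

Call:
{"name": "move_arm", "arguments": {
  "plan": [
    {"dp": [-0.03,0,-0.007],"roll": 0},
    {"dp": [-0.06,0,-0.014],"roll": 0},
    {"dp": [-0.0895,0,-0.021],"roll": 0},
    {"dp": [-0.0895,0.015,-0.021],"roll": 0},
    {"dp": [-0.0895,0.035,-0.021],"roll": 0},
    {"dp": [-0.0895,0.035,-0.021],"roll": 0},
    {"dp": [-0.0895,0.035,-0.021],"roll": 0},
    {"dp": [-0.0895,0.035,-0.021],"roll": 0}
  ],
  "grip": -1
}}

```text
t: 12.82
position: [515.0, -162.4, 155.2]
orientation: [-1.572, 0.0, -1.873]
force: [0.1, 0.0, 0.6]
width: 0.1
```

Run:
```python
from h import *
st();print(togo([517,-162.2,137],-1.873))
```

```text
12.82 [ 515.  -162.4  155.2] [-1.572  0.    -1.873] F [0.1 0.  0.6] w 0.1 head (47, np.float64(303.45), np.float64(171.64))
(array([-0.9, 19. ,  1.4]), -0.001)
```

Call:
{"name": "move_arm", "arguments": {
  "plan": [
    {"dp": [0,0.006,0.0015],"roll": 0},
    {"dp": [0,0.012,0.0015],"roll": 0},
    {"dp": [0,0.018,0.0015],"roll": 0},
    {"dp": [0,0.021,0.0015],"roll": 0},
    {"dp": [0,0.022,0.0015],"roll": 0},
    {"dp": [0,0.022,0.0015],"roll": 0}
  ]
}}

```text
t: 13.37
position: [516.5, -162.6, 133.0]
orientation: [-1.572, 0.0, -1.873]
force: [-0.3, 0.6, 0.3]
width: 0.1
```

Call:
{"name": "move_arm", "arguments": {
  "plan": [
    {"dp": [0,0.001,0],"roll": 0},
    {"dp": [0,0.002,0],"roll": 0},
    {"dp": [0,0.003,0],"roll": 0},
    {"dp": [0,0.003,0],"roll": 0}
  ]
}}

```text
t: 13.7
position: [517.4, -162.9, 131.9]
orientation: [-1.568, -0.0, -1.873]
force: [1.2, 0.5, 4.6]
width: -0.5
```

Call:
{"name": "move_arm", "arguments": {
  "plan": [
    {"dp": [0,0.001,0],"roll": 0},
    {"dp": [0,0.002,0],"roll": 0},
    {"dp": [0,0.003,0],"roll": 0},
    {"dp": [0,0.004,0],"roll": 0},
    {"dp": [0,0.004,0],"roll": 0}
  ]
}}

```text
t: 14.12
position: [517.2, -162.8, 127.4]
orientation: [-1.569, -0.0, -1.873]
force: [0.1, -0.3, 4.8]
width: -0.2
```

Call:
{"name": "move_arm", "arguments": {
  "plan": [
    {"dp": [0,0.001,0],"roll": 0},
    {"dp": [0,0.002,0],"roll": 0},
    {"dp": [0,0.003,0],"roll": 0},
    {"dp": [0,0.003,0],"roll": 0}
  ]
}}

```text
t: 14.45
position: [517.4, -162.9, 127.2]
orientation: [-1.567, -0.0, -1.873]
force: [-4.1, 1.6, 16.6]
width: -0.6
```

Run:
```python
from h import *
st()
b=load('side');print('home row',proj(b,np.array([517,-162.2,120.5]),'side'))
```

```text
14.45 [ 517.4 -162.9  127.2] [-1.567 -0.    -1.873] F [-4.1  1.6 16.6] w -0.6 head (39, np.float64(304.41), np.float64(174.13))
home row (np.float64(302.40081153040126), np.float64(173.9473581698485))
```

Call:
{"name": "move_arm", "arguments": {
  "plan": [
    {"dp": [0,0.001,0],"roll": 0},
    {"dp": [0,0.002,0],"roll": 0},
    {"dp": [0,0.002,0],"roll": 0}
  ]
}}

```text
t: 14.75
position: [517.5, -162.9, 127.0]
orientation: [-1.565, -0.0, -1.873]
force: [-7.3, 2.8, 23.3]
width: 0.1
```

It's a solid stop: force rose from 17 to 23 N while z held at 127.0, the height expected for fully home. I'm withdrawing upward.

Call:
{"name": "move_arm", "arguments": {
  "plan": [
    {"dp": [0,-0.01,0],"roll": 0},
    {"dp": [0,-0.04,0],"roll": 0},
    {"dp": [0,-0.08,0],"roll": 0},
    {"dp": [0,-0.11,0],"roll": 0},
    {"dp": [0,-0.11,-0.04],"roll": 0},
    {"dp": [0,-0.11,-0.08],"roll": 0},
    {"dp": [0,-0.11,-0.08],"roll": 0},
    {"dp": [0,-0.11,-0.08],"roll": 0}
  ]
}}

```text
t: 15.42
position: [438.9, -138.3, 231.2]
orientation: [-1.571, -0.0, -1.873]
force: [-0.3, -0.9, 1.0]
width: -0.1
```

Run:
```python
from h import *
st();b=load('side');c=snap('top')
cv2.imwrite('pics/f1.png',np.hstack([cv2.resize(b['frame'][135:215,263:343,::-1],(400,400),interpolation=cv2.INTER_CUBIC),cv2.resize(c['frame'][150:280,120:250,::-1],(400,400),interpolation=cv2.INTER_CUBIC)]))
```

```text
15.42 [ 438.9 -138.3  231.2] [-1.571 -0.    -1.873] F [-0.3 -0.9  1. ] w -0.1 head (50, np.float64(303.6), np.float64(173.22))
```

View pics/f1.png

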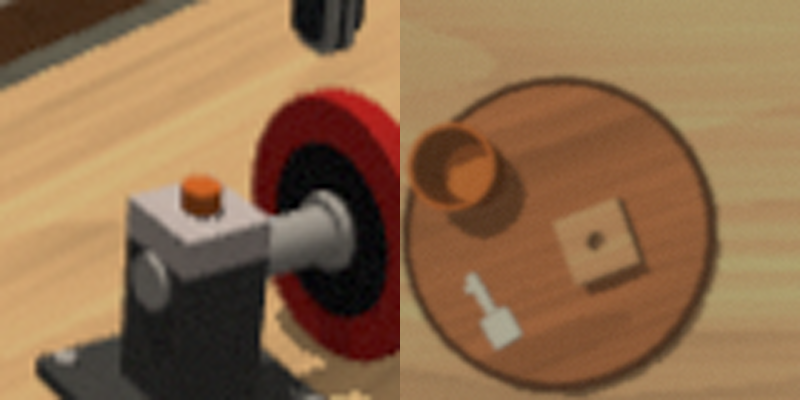

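Run:
```python
from h import *
import numpy as np
def mask(n):
    b=load('side') if n=='now' else None
c=snap('top');b=load('side')
for n,C in(('top',c),('side',b)):
    hs=cv2.cvtColor(C['frame'],cv2.COLOR_RGB2HSV)
    u0,v0=proj(C,np.array([517,-162.5,120.]),n);u0=int(u0);v0=int(v0)
    m=np.zeros(hs.shape[:2],bool);m[v0-9:v0+10,u0-9:u0+10]=1
    m&=(hs[...,0]>3)&(hs[...,0]<15)&(hs[...,1]>150)
    v,u=np.nonzero(m);print(n,len(u),u.mean() if len(u) else 0,v.mean() if len(u) else 0, (v.min(),v.max()) if len(u) else 0)
    if len(u):
        Z=np.array([atd(C,a,d,n) for a,d in zip(u,v)]);print(' z',np.percentile(Z[:,2],[5,50,95]).round(1),Z.mean(0).round(1))
    w=np.array([atd(C,a,d,n) for a in range(u0-10,u0+11) for d in range(v0-10,v0+11) if hs[d,a,1]<50 and hs[d,a,2]>110])
    print(' face z',len(w),np.percentile(w[:,2],[5,50,95]).round(1) if len(w) else 0)
```

```text
top 40 341.725 213.725 (np.int64(211), np.int64(217))
 z [124.5 126.9 153. ] [ 515.2 -156.6  149. ]
 face z 238 [110.4 113.4 117.6]
side 52 302.90384615384613 173.5 (np.int64(170), np.int64(177))
 z [117.5 126.6 129.8] [ 512.6 -158.3  124.9]
 face z 133 [113.9 115.4 117.1]
```

The top camera's depth puts the head's top 13.5 mm above the face. The head is 13 mm high, so it is seated. Handing in.

```bash
python3 -c "
from rig import ticket
print(ticket.job_done())"
```

```text
the job is handed in; nothing more can be done
None
```

The winder is locked: the orange-headed pin is fully home and released, and I handed the job in at about 15.5 s of the 61 s allowed. The hand-in gave no verdict.

**What I did:** I took the pin from the block and lowered it into the guide hole until I felt the shaft at 3 N. I then turned the wheel with a light pinch, about 0.8 rad in small steps, checking the pin's height in the side camera after each. When the pin dropped I stopped and let the wheel go. I pressed the pin down with shut fingers and it stopped firmly at z = 127 mm, with at most 23 N on the tool.

**Last checks:**
- **Depth:** the head's top measures 13.5 mm above the winder's face in the top camera, and the head is 13 mm high.
- **Side camera:** its head position (row 173.2 to 173.5, home at 173.9) puts the head up to about 2 mm higher. One pixel there is nearly 2 mm, so that is within its error.
- **Contact:** the gripper is clear of everything, and the force reading is only noise at about 1 N.
- **Other objects:** the cup and key look unmoved in the last picture. I did not re-check the vase and opener at the end, but the arm never went near them.

I could not measure the force between pin and winder directly. The wrist forces stayed low throughout.

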